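# Roll the lying sample vials onto the line of the viewing board

### The job

Line up the two amber sample vials that lie on the white viewing board, ready to be looked at side by side. One after the other, put a fingertip on top of each and push sideways so that it rolls, rather than slides or gets dragged, until it rests centred on the dark line and lying along it. Do not pick them up, leave the beaker, the measuring cylinder and the standing vial alone, and finish with the hand clear.

Things in the scene. Friction and masses are not known exactly. Their poses are not given: they have to be found in the camera images.
- board: fixed white viewing board, 320 x 320 mm, 8 mm thick, flat on the bench. Origin at the centre of its underside (surface at z = 0.008). Its x axis crosses the dark line squarely, its y axis runs along it. Bumper strips 8 mm wide, 15 mm high above the bench, run along the edges at board x = +/-160 mm
- line_mid (a point): middle of the straight dark line, on the board's surface at its centre; the line is 4 mm wide, 300 mm long, flush, and runs along the board's y axis. One vial starts 40 to 62 mm from it on the board's -x side (in the half y > 0), the other as far on the +x side (half y < 0); either may be either
- long_vial: amber glass vial, white cap, lying on the board: a straight cylinder, 28 mm diameter over all its length (cap too), 78 mm long, some 60 g. Origin on its axis at mid-length, 14 mm above the board and below the vial's top; x axis along it, nearly parallel to the line. Rolls freely with slight drag, stays where left; pushed along on top without slip, it travels half as far as the fingertip, which so runs off it: take several short strokes
- short_vial: amber glass vial, white cap, lying on the board: a straight cylinder, 34 mm diameter over all its length (cap too), 60 mm long, some 60 g. Origin on its axis at mid-length, 17 mm above the board and below the vial's top; x axis along it, nearly parallel to the line. Rolls freely with slight drag, stays where left; pushed along on top without slip, it travels half as far as the fingertip, which so runs off it: take several short strokes
- long_vial_mark (a point): point on the skin of the long vial at mid-length, 14 mm from its axis, uppermost at the start; it turns with the vial and only shows how far it has rolled
- short_vial_mark (a point): point on the skin of the short vial at mid-length, 17 mm from its axis, uppermost at the start; it turns with the vial and only shows how far it has rolled
- beaker: bystander: clear glass beaker, 66 mm across, 85 mm tall, standing on the bench beside the board (board +y side). Origin at the centre of its underside
- measuring_cylinder: bystander: clear measuring cylinder with a yellow foot 60 mm across, tube 25 mm, 148 mm tall, standing beside the board (board -y side). Origin at the centre of its underside
- standing_vial: bystander: amber vial with a white cap, 30 mm across, 70 mm tall, standing upright on the bench beside the board (board -y side, nearer the robot). Origin at the centre of its underside

How it is judged:
By the outcome, as a careful person would: the job done as asked, in the order asked, and still so for the second after the job is handed in, with the robot touching nothing.
It also fails if it takes over 64 s, if anything falls off the work surface, if the arm or the gripper's body presses on something with over 40 N, if the wrist force passes 120 N, or if a joint passes its speed limit or range.

### The arm

A 6-joint arm with a two-finger parallel gripper is mounted at the origin on the work surface. World frame = base frame: x ahead of the robot, y to its left, z up, the work surface at z = 0. Lengths are in m, angles in rad, forces in N, time in s.
With the tool pointing down it reaches from about 0.35 to 0.975 m from the base axis. Payload 4.9 kg.
Tool frame: the origin (TCP) lies midway between the tips of the shut fingers; the grasp point (between the pads) lies behind it (manip.grasp_offset is the y of the grasp point in the tool frame, in m); y points along the fingers, z is the direction in which the jaws open and shut, and the axes are right-handed (so a half turn about y gives the same grasp; the last joint's range is limited). The gripper opens to 85 mm and grips with 20 to 120 N. Pads are 22 mm wide; open, the fingers measure 114 mm over their backs; the gripper's body (76 mm by 85 mm) begins 54 mm behind the grasp point. The pads swing forward as they close: fully open they stand 13 mm farther back than shut.
Start: joints at [-1.399, 0.053, 1.613, -0, 1.476, -0.119], TCP at [0.179, -0.599, 0.231] pointing down, gripper open.
Joint ranges: [-3.01, 3.01], [-1.01, 2.22], [0.06, 2.58], [-1.02, 4.17], [0.09, 2.62], [-3.14, 3.14]. Speed limits (rad/s): [2.57, 2.57, 3.14, 3.14, 3.14, 3.14].

### API

Orientations are given as a unit quaternion [w, x, y, z].
In Python, from plant import manip gives the robot as it stands. The module is installed in compiled form; this text tells all that it offers.
- The arm moves only by the shell command python3 -m jog 'ROWS'. ROWS is a JSON object of lists of equal length, an entry for each row: "offset": the shift along the world's x, y, z in units of 50 mm (1.0 is 50 mm), a list of three; "angular": the turn, a rotation vector about the world's x, y, z in units of 6 degrees (1.0 is 6 degrees), a list of three; "jaw": the finger opening in mm, from 0 to 85.4. In form: {"offset": [[tx, ty, tz], ...], "angular": [[ax, ay, az], ...], "jaw": [jaw, ...]}. A call has 1 to 12 rows; each row shifts and turns the commanded pose from where the row before left it; what a row does not reach is not made up. A row lasts 1/10 s, in which the tool goes at most 50 mm and 8.59 degrees, less where a joint would pass 70% of its speed; a pose out of reach is approached as far as the arm can. A call is refused whole if a number of a shift passes 1 or a number of a turn 1, either way. A call with a gripper value outside its range is refused whole. The fingers move at their own pace and stop on an object; the grip force is fixed at half the most. Time passes only in rows, so rows that do not move let the fingers close. It gives the time, the measured TCP pose, the force and the opening at its end, in the units of the state.
- manip.state(): the state, without advancing time (a new reading comes with each control period).
- manip.grab_frame(name): name is "side" or "top" or "wrist"; returns the picture (480x640x3 uint8, blue, green, red); there is no depth.
- manip.camera_model(name): a dict with "fx", "fy", "cx", "cy" (pixels), "rvec" (rotation vector, rad) and "tvec" (3), from world to camera coordinates, as OpenCV has them; the wrist camera has in their place "mount" (4x4, takes a point from camera to tool coordinates, whose origin is the TCP and whose axes are the tool frame's). Camera axes: x right, y down, z forward; pixel columns grow to the right and rows downward; lengths in m; the calibration is good to about 2 mm. A picture is of the moment at which its call begins: read the wrist's pose just before it. camera_model takes no time and is no camera call.
- manip.job_done(): hands the job in, once; it reports no verdict.
The state is a dict: "time": time; "joint_pos": joint angles; "joint_vel": joint speeds; "joint_efforts": joint torques, N m; "tool_pos": TCP position; "tool_rot": TCP orientation; "contact_force": force on the tool from outside, world axes, zero at the start; "ft_torque": the same for the moment, N m; "gripper_width": opening from 0.0 (shut) to 1.0 (fully open).
Only numpy, scipy, OpenCV 4.12 (cv2) and the standard library are available. Lean on these libraries where they do the work, as an engineer would, in place of code of your own. Each camera call takes 0.05 s, during which the arm holds its last target.

## Working session

There is one attempt and no reset: what is moved stays moved. The work goes in short steps, Python scripts to look and compute and a shell command to move; the robot and the scene stay as the last step left them, time stands still between calls to the robot, and variables do not carry over. Pictures are saved under pics/ and viewed, and the job is handed in when it is done.

```bash
mkdir -p pics; python3 - <<'E'
from plant import manip
import cv2
s=manip.state()
print(s['time'],s['tool_pos'],s['tool_rot'],s['gripper_width'],manip.grasp_offset)
for n in('top','side'):
    cv2.imwrite(f'pics/{n}0.png',manip.grab_frame(n)); print(n,manip.camera_model(n))
E
```

```text
0.0 [ 0.17908682 -0.59813314  0.23007059] [ 0.10243805 -0.10248617  0.70036655 -0.6989204 ] 0.9979732318286189 -0.0187
top {'fx': 541.4926003793282, 'fy': 541.4926003793282, 'cx': 316.5433195045456, 'cy': 245.4179985515578, 'rvec': array([ 2.17230477, -2.21442458,  0.11203168]), 'tvec': array([0.03258684, 0.58092761, 0.9739588 ])}
side {'fx': 449.4998554013531, 'fy': 449.4998554013531, 'cx': 324.7418131422768, 'cy': 248.99438826749605, 'rvec': array([ 0.6378507 , -2.74254859,  0.98144398]), 'tvec': array([0.53252088, 0.19934923, 0.67694276])}
```

View pics/top0.png

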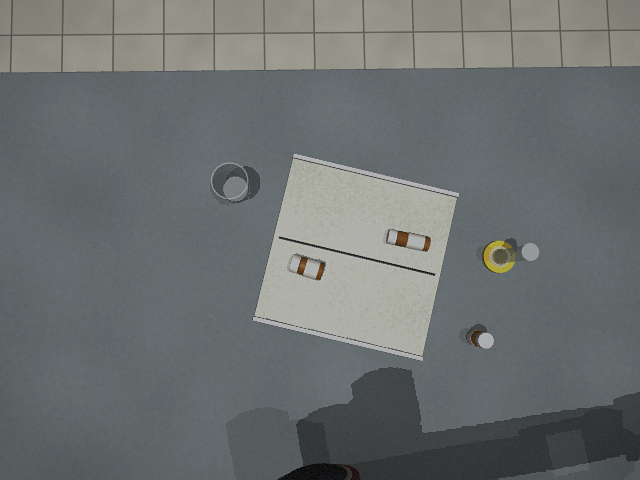

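View pics/side0.png

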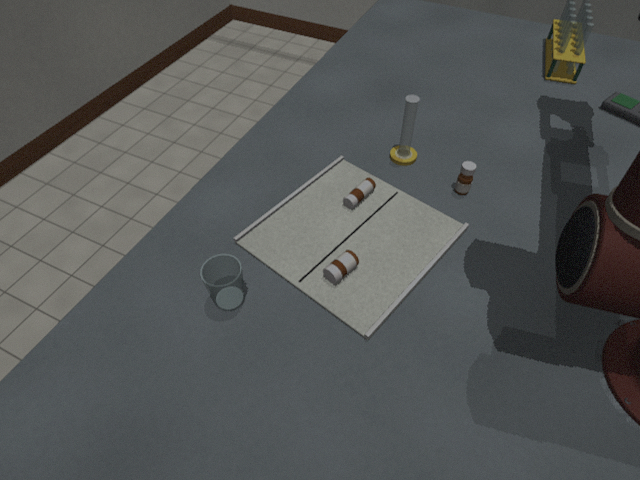

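The top view shows the board with its line running from about px (279,238) to (435,274). The short vial is at (307,267) on the robot side and the long vial at (409,240) on the far side. Next I'll enlarge this for measuring.

```bash
cat > h.py <<'E'
import numpy as np,cv2
from plant import manip
from scipy.spatial.transform import Rotation as R
def q2R(q): return R.from_quat([q[1],q[2],q[3],q[0]]).as_matrix()
def cam(n,st=None):
    m=manip.camera_model(n);K=np.array([[m['fx'],0,m['cx']],[0,m['fy'],m['cy']],[0,0,1]])
    if n=='wrist':
        T=np.eye(4);T[:3,:3]=q2R(st['tool_rot']);T[:3,3]=st['tool_pos']
        W=np.linalg.inv(T@np.array(m['mount']));return K,W[:3,:3],W[:3,3]
    return K,cv2.Rodrigues(np.array(m['rvec']))[0],np.array(m['tvec'])
def ray(c,uv,z):
    K,Rm,t=c;d=Rm.T@np.linalg.inv(K)@np.array([uv[0],uv[1],1.]);o=-Rm.T@t
    return o+d*(z-o[2])/d[2]
def proj(c,P):
    K,Rm,t=c;p=(K@(Rm@np.atleast_2d(P).T+t[:,None])).T;return p[:,:2]/p[:,2:]
E
python3 - <<'E'
from h import *
im=cv2.imread('pics/top0.png')
c=im[145:370,245:470];cv2.imwrite('pics/topc.png',cv2.resize(im[220:290,270:450],None,fx=4.4,fy=4.4,interpolation=cv2.INTER_CUBIC))
c=cam('top')
A=ray(c,(279,238),.008);B=ray(c,(435,274),.008)
print(A,B,np.linalg.norm(A-B),(A+B)/2)
for p in[(294,155),(458.5,194),(422,359),(254,320)]:print(ray(c,p,.015))
print('short',ray(c,(307,267),.025),'long',ray(c,(409,240),.022))
for p in [(480,253-0),(471,335)]:print(ray(c,p,0))
E
```

```text
[0.59770337 0.09081323 0.008     ] [ 0.52495845 -0.19917289  0.008     ] 0.29897119175227926 [ 0.56133091 -0.05417983  0.008     ]
[0.75285627 0.06010875 0.015     ]
[ 0.67400701 -0.2474392   0.015     ]
[ 0.36984546 -0.16773781  0.015     ]
[0.447342   0.13836615 0.015     ]
short [0.54198393 0.0397411  0.025     ] long [ 0.5883858  -0.14976357  0.022     ]
[ 0.56312608 -0.2882139   0.        ]
[ 0.40994545 -0.26454195  0.        ]
```

View pics/topc.png

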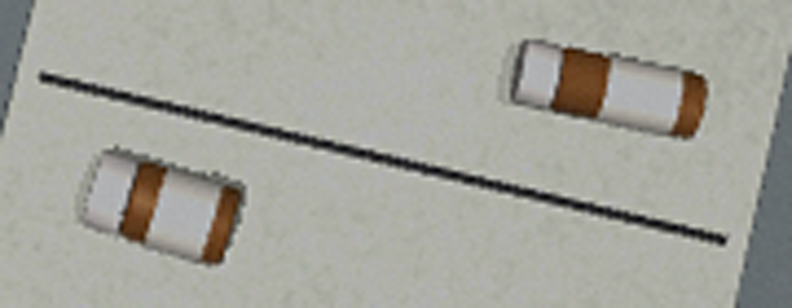

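```bash
python3 - <<'E'
from h import *
s=manip.state();print(q2R(s['tool_rot']).round(3));print(np.round(manip.camera_model('wrist')['mount'],3))
u=np.array([.0727,.29,0]);u/=np.linalg.norm(u)
z=q2R(s['tool_rot'])[:,2]
for sg in(1,-1):
  a=np.degrees(np.arctan2(*(sg*u)[[1,0]])-np.arctan2(z[1],z[0]));print((a+180)%360-180)
t=np.array([.561,-.054,.2])-s['tool_pos'];print(t/.05)
E
```

```text
[[-0.958 -0.     0.287]
 [-0.287  0.002 -0.958]
 [-0.    -1.    -0.002]]
[[ 0.001  0.965  0.263 -0.067]
 [-0.    -0.263  0.965 -0.142]
 [ 1.    -0.001  0.     0.001]
 [ 0.     0.     0.     1.   ]]
149.26535181508262
-30.734648184917404
[ 7.63785169 10.88364534 -0.60356932]
```

```bash
python3 -m jog '{"offset":[[0.5,0.7,0],[0.5,0.7,0],[0.5,0.7,0],[0.5,0.7,0],[0.5,0.7,0],[0.5,0.7,0],[0.5,0.7,0],[0.5,0.7,0]],"angular":[[0,0,-0.4],[0,0,-0.4],[0,0,-0.4],[0,0,-0.4],[0,0,-0.4],[0,0,-0.4],[0,0,-0.4],[0,0,-0.4]],"jaw":[20,20,20,20,20,20,20,20]}'
python3 -m jog '{"offset":[[0.3,0.65,0.2],[0.3,0.65,0.2],[0.3,0.65,0.2],[0.3,0.65,0],[0.3,0.65,0],[0.3,0.65,0],[0.2,0.65,0],[0,0.6,0],[0,0,0]],"angular":[[0,0,-0.4],[0,0,-0.4],[0,0,-0.4],[0,0,-0.4],[0,0,-0.32],[0,0,0],[0,0,0],[0,0,0],[0,0,0]],"jaw":[20,20,20,20,20,20,20,20,20]}'
python3 - <<'E'
from h import *
s=manip.state();im=manip.grab_frame('wrist');cv2.imwrite('pics/w1.png',im)
im2=manip.grab_frame('top');cv2.imwrite('pics/t1.png',im2)
import pickle;pickle.dump(dict(s),open('s1.pkl','wb'))
print(s['tool_pos'],q2R(s['tool_rot']).round(3),s['contact_force'],s['gripper_width'])
E
```

```text
time: 0.9
tool_pos: [0.3797, -0.317, 0.2309]
tool_rot: [-0.016, 0.016, 0.707, -0.707]
contact_force: [-0.3, -0.4, 0.2]
gripper_width: 0.236
time: 1.8
tool_pos: [0.479, -0.0584, 0.2607]
tool_rot: [-0.085, 0.085, 0.702, -0.702]
contact_force: [0.3, -0.0, 0.3]
gripper_width: 0.231
[ 0.47898725 -0.05837787  0.2607162 ] [[-0.971 -0.001 -0.239]
 [ 0.239  0.001 -0.971]
 [ 0.001 -1.    -0.001]] [ 0.32471361 -0.04032529  0.3306046 ] 0.2314648584543764
```

View pics/w1.png

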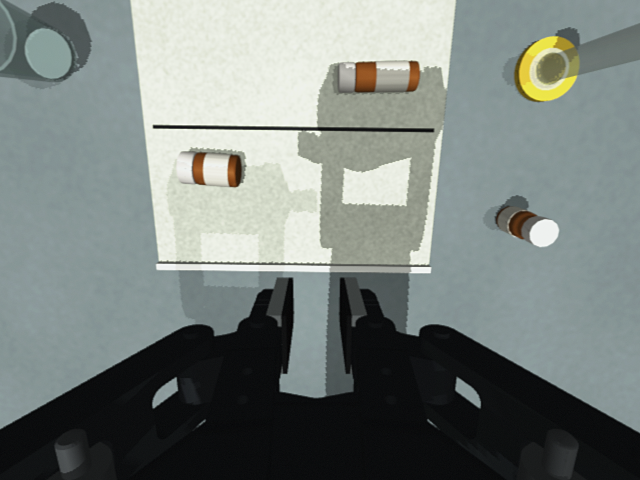

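The wrist view shows both vials and the line. The short vial is at px (209,169) below the line, and the long one at (379,76) above it. The line runs from (153,127) to (434,130). I'll fit line and cylinder models in both images.

```bash
cat >> h.py <<'E'
from scipy.optimize import minimize
from scipy.ndimage import map_coordinates,gaussian_filter
DIM={'short':(.017,.060),'long':(.014,.078)}
A0=np.array([.5977,.0908,.008]);B0=np.array([.5250,-.1992,.008])
def fitline(im,c,skip=None):
    g=cv2.cvtColor(im,cv2.COLOR_BGR2GRAY).astype(float)
    d=(A0-B0)/np.linalg.norm(A0-B0);n=np.array([d[1],-d[0],0]);M=(A0+B0)/2
    off=np.arange(-.010,.0101,.0003);S=[];O=[]
    for s in np.arange(-.14,.141,.004):
        uv=proj(c,M+s*d+off[:,None]*n);v=map_coordinates(g,[uv[:,1],uv[:,0]],order=1,mode='nearest')
        w=np.clip(np.median(v)*.6-v,0,None)
        if w.sum()<20 or (w>0).sum()*.0003>.008:continue
        S.append(s);O.append((w*off).sum()/w.sum())
    S=np.array(S);O=np.array(O)
    for _ in range(4):
        p=np.polyfit(S,O,1);r=O-np.polyval(p,S);k=abs(r)<max(2*r.std(),.0003);S,O=S[k],O[k]
    y=d+p[0]*n;y/=np.linalg.norm(y);x=np.array([y[1],-y[0],0])
    return M+p[1]*n,x,y,len(S),r.std()
def cyl(name,pose,fr):
    r,L=DIM[name];O,x,y=fr[:3];u,v,a=pose
    C=O+u*x+v*y+np.array([0,0,r]);ax=np.cos(a)*y+np.sin(a)*x;pr=np.array([ax[1],-ax[0],0])
    th=np.linspace(0,2*np.pi,48,endpoint=False)
    ring=r*(np.cos(th)[:,None]*pr+np.sin(th)[:,None]*np.array([0,0,1]))
    return np.vstack([C+ring+L/2*ax,C+ring-L/2*ax])
def outline(name,pose,fr,c,n=160):
    h=cv2.convexHull(proj(c,cyl(name,pose,fr)).astype(np.float32))[:,0]
    h=np.vstack([h,h[:1]]);l=np.r_[0,np.cumsum(np.linalg.norm(np.diff(h,axis=0),axis=1))]
    t=np.linspace(0,l[-1],n,endpoint=False);return np.c_[np.interp(t,l,h[:,0]),np.interp(t,l,h[:,1])]
def fitvial(name,im,c,fr,p0,rng=.008):
    f=im.astype(float);G=0
    for k in range(3):
        b=gaussian_filter(f[...,k],.7);gy,gx=np.gradient(b);G=G+np.hypot(gx,gy)
    best=None
    def cost(p,s):
        uv=outline(name,p,fr,c);Gs=s[1];return -np.mean(np.minimum(map_coordinates(Gs,[uv[:,1],uv[:,0]],order=1),120))
    Gb=(0,gaussian_filter(G,1.2));G1=(0,gaussian_filter(G,.5))
    for du in np.linspace(-rng,rng,5):
      for dv in np.linspace(-rng,rng,5):
        for da in np.radians([-5,0,5]):
          p=np.array(p0)+[du,dv,da];cc=cost(p,Gb)
          if best is None or cc<best[0]:best=(cc,p)
    def nm(p,s,d):
        sim=np.array([p,p+[d,0,0],p+[0,d,0],p+[0,0,np.radians(3)]])
        return minimize(cost,p,args=(s,),method='Nelder-Mead',options=dict(initial_simplex=sim,xatol=1e-5,fatol=1e-4))
    r=nm(best[1],Gb,.003);r=nm(r.x,G1,.001);return r.x,r.fun
def draw(im,c,fr,poses,fn,crop=None,f=1):
    o=cv2.resize(im,None,fx=f,fy=f,interpolation=cv2.INTER_CUBIC)
    for n,p in poses.items():
        cv2.polylines(o,[np.int32((outline(n,p,fr,c)+.5)*f)],True,(0,255,0),1)
    ln=proj(c,np.array([fr[0]-.15*fr[2],fr[0]+.15*fr[2]]));q=np.int32((ln+.5)*f);cv2.line(o,tuple(map(int,q[0])),tuple(map(int,q[1])),(0,0,255),1)
    if crop:
        x0,y0,x1,y1=[int(k*f) for k in crop];o=o[y0:y1,x0:x1]
    cv2.imwrite(fn,o)
def report(fr,poses):
    print('O',fr[0].round(4),'x',fr[1].round(4),'y',fr[2].round(4),'n',fr[3],'sd',round(fr[4],5))
    for n,p in poses.items():
        print(n,'u,v mm',(p[:2]*1e3).round(1),'yaw',np.degrees(p[2]).round(2),'world',(fr[0]+p[0]*fr[1]+p[1]*fr[2]).round(4)[:2])
E
cat > m1.py <<'E'
from h import *
import pickle
st=pickle.load(open('s1.pkl','rb'))
for n,f,crop,k in(('top','pics/t1.png',(270,220,450,290),4.4),('top','pics/top0.png',(270,220,450,290),4.4),('wrist','pics/w1.png',(130,40,450,280),2.4)):
    im=cv2.imread(f);c=cam(n,st);fr=fitline(im,c)
    w={'short':np.array([.542,.0397,0]),'long':np.array([.588,-.150,0])}
    P={}
    for v in w:
        d=w[v]-fr[0];p,s=fitvial(v,im,c,fr,[d@fr[1],d@fr[2],0]);P[v]=p;print(v,s)
    print(f);report(fr,P);draw(im,c,fr,P,f.replace('.png','_o.png'),crop,k)
E
python3 m1.py
```

```text
short -77.2687709867599
long -62.99154934998785
pics/t1.png
O [ 0.562  -0.0544  0.008 ] x [ 0.9679 -0.2513  0.    ] y [0.2513 0.9679 0.    ] n 41 sd 0.00014
short u,v mm [-41.3  86. ] yaw 2.62 world [0.5436 0.0393]
long u,v mm [ 49.6 -82.6] yaw -2.0 world [ 0.5892 -0.1468]
short -75.31886670333499
long -81.05421876235751
pics/top0.png
O [ 0.5619 -0.0543  0.008 ] x [ 0.9679 -0.2514  0.    ] y [0.2514 0.9679 0.    ] n 71 sd 0.00015
short u,v mm [-41.3  86.1] yaw 2.48 world [0.5436 0.0394]
long u,v mm [ 49.1 -82.7] yaw -1.71 world [ 0.5886 -0.1468]
short -63.689460074991
long -66.57530868046015
pics/w1.png
O [ 0.5619 -0.0543  0.008 ] x [ 0.9677 -0.2521  0.    ] y [0.2521 0.9677 0.    ] n 71 sd 5e-05
short u,v mm [-42.9  87.6] yaw 3.49 world [0.5425 0.0412]
long u,v mm [ 49.4 -82.7] yaw -2.27 world [ 0.5889 -0.1469]
```

View pics/w1_o.png

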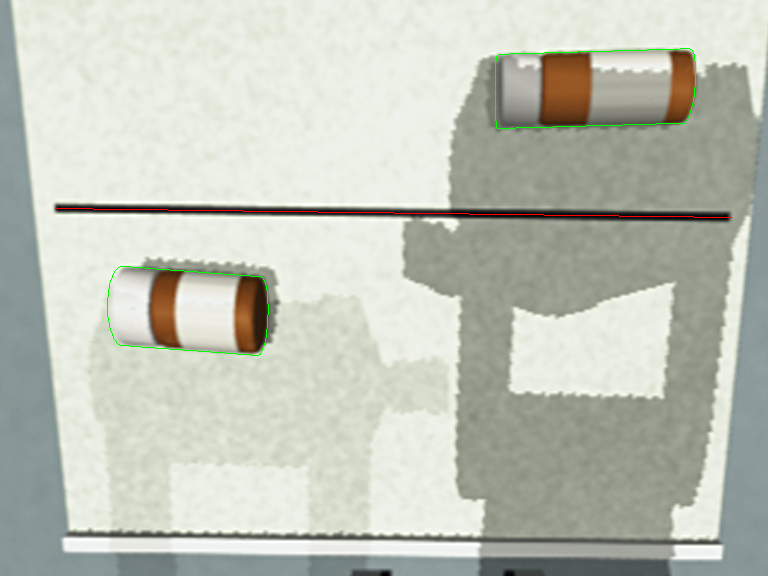

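View pics/top0_o.png

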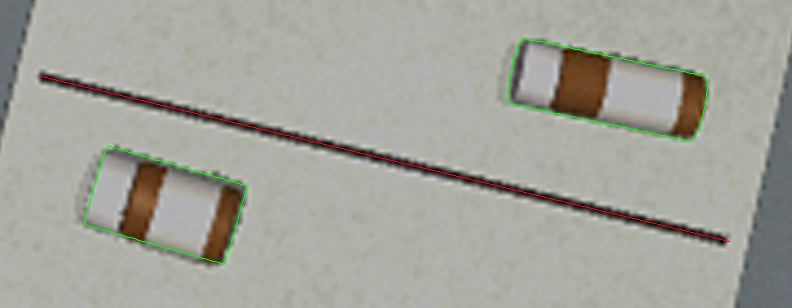

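The fits follow both outlines: the short vial is at u=-42 mm with yaw about +3°, the long one at u=+49 mm with yaw about -2°. I'll start with the short vial, with the fingers spread 20 mm along its axis for yaw control.

```bash
python3 -m jog '{"offset":[[0.2,0.33,-0.6],[0.2,0.33,-0.6],[0.2,0.33,-0.6],[0.2,0.33,-0.6],[0.2,0.33,-0.6],[0.18,0.34,-0.5],[0,0,-0.3],[0,0,-0.2],[0,0,-0.1],[0,0,0],[0,0,0]],"angular":[[0,0,0],[0,0,0],[0,0,0],[0,0,0],[0,0,0],[0,0,-0.2],[0,0,-0.1],[0,0,0],[0,0,0],[0,0,0],[0,0,0]],"jaw":[20,20,20,20,20,20,20,20,20,20,20]}'
python3 - <<'E'
from h import *
im=manip.grab_frame('side');cv2.imwrite('pics/sd2.png',cv2.resize(im[170:350,240:440],None,fx=3.8,fy=3.3))
im=manip.grab_frame('wrist');cv2.imwrite('pics/w2.png',im)
E
```

```text
time: 3.0
tool_pos: [0.5389, 0.0375, 0.0575]
tool_rot: [-0.097, 0.099, 0.7, -0.7]
contact_force: [-0.5, -0.0, 0.8]
gripper_width: 0.235
```

View pics/sd2.png

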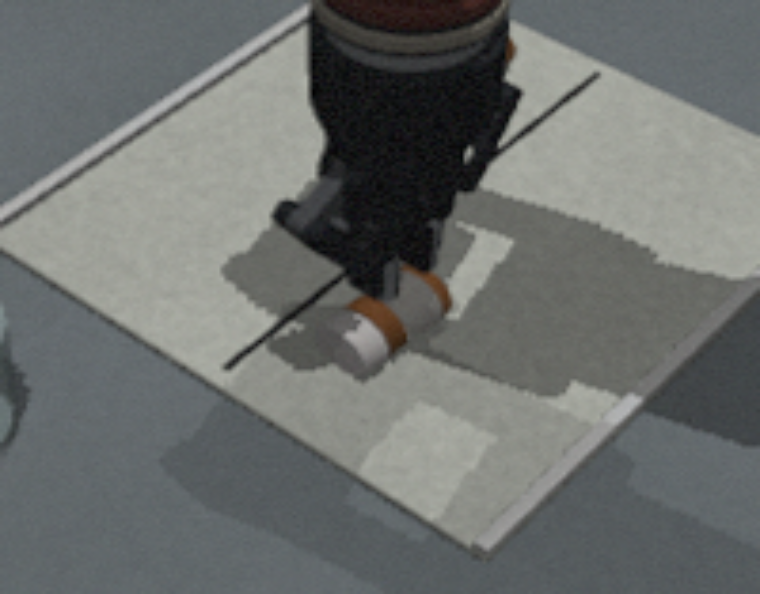

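View pics/w2.png

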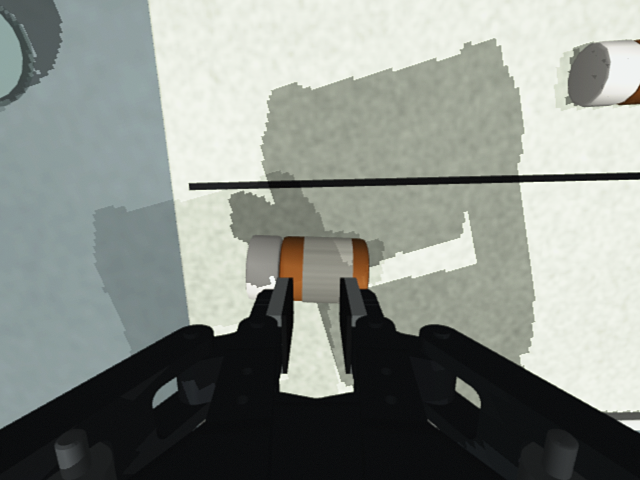

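```bash
python3 -m jog '{"offset":[[0,0.06,-0.1],[0,0,-0.04],[0,0,0],[0,0,0]],"angular":[[0,0,0],[0,0,0],[0,0,0],[0,0,0]],"jaw":[10,10,10,10]}'
python3 -m jog '{"offset":[[0,0,-0.03],[0,0,-0.03],[0,0,0]],"angular":[[0,0,0],[0,0,0],[0,0,0]],"jaw":[10,10,10]}'
```

```text
time: 3.5
tool_pos: [0.5381, 0.0414, 0.0491]
tool_rot: [0.098, -0.097, -0.7, 0.7]
contact_force: [0.1, -0.5, 0.6]
gripper_width: 0.117
time: 3.8
tool_pos: [0.538, 0.0413, 0.046]
tool_rot: [0.098, -0.097, -0.7, 0.7]
contact_force: [-1.2, -0.5, 0.9]
gripper_width: 0.117
```

```bash
for i in 1 2 3; do python3 -m jog '{"offset":[[0,0,-0.03],[0,0,0]],"angular":[[0,0,0],[0,0,0]],"jaw":[10,10]}' | grep -E "pos|force"; done
```

```text
tool_pos: [0.538, 0.0412, 0.0446]
contact_force: [-0.6, -0.9, 0.2]
tool_pos: [0.5381, 0.0413, 0.0431]
contact_force: [0.3, -0.0, 1.3]
tool_pos: [0.5387, 0.0412, 0.0423]
contact_force: [0.1, 0.2, 1.5]
```

```bash
for i in 1 2 ; do python3 -m jog '{"offset":[[0,0,-0.02],[0,0,0]],"angular":[[0,0,0],[0,0,0]],"jaw":[10,10]}' | grep -E "pos|force"; done
```

```text
tool_pos: [0.5395, 0.041, 0.0422]
contact_force: [0.7, -1.4, 5.0]
tool_pos: [0.5403, 0.0407, 0.0421]
contact_force: [-0.1, -2.1, 9.0]
```

```bash
python3 -m jog '{"offset":[[0.02,-0.005,0],[0.04,-0.01,0],[0.06,-0.015,0],[0.06,-0.015,0],[0.06,-0.015,0],[0.06,-0.015,0],[0.04,-0.01,0],[0.04,-0.01,0],[0.02,-0.005,0],[0,0,0]],"angular":[[0,0,0],[0,0,0.05],[0,0,0.05],[0,0,0.05],[0,0,0.05],[0,0,0.05],[0,0,0],[0,0,0],[0,0,0],[0,0,0]],"jaw":[10,10,10,10,10,10,10,10,10,10]}'
cat > meas.py <<'E'
import sys
from h import *
tag=sys.argv[1];names=sys.argv[2].split(',');guess=eval(sys.argv[3])
cams=sys.argv[4].split(',')
for n in cams:
    st=manip.state();im=manip.grab_frame(n);c=cam(n,st);fr=fitline(im,c)
    P={}
    for v,g in zip(names,guess):
        p,s=fitvial(v,im,c,fr,[g[0]/1e3,g[1]/1e3,np.radians(g[2])],.006);P[v]=p;print(n,v,round(s,1))
    report(fr,P);draw(im,c,fr,P,f'pics/{tag}_{n}.png',(240,200,460,300) if n=='top' else None,3.5 if n=='top' else 1)
print(st['time'],st['tool_pos'].round(4),st['contact_force'].round(1))
E
python3 meas.py a1 short '[(-31,86,2)]' wrist
```

```text
time: 5.8
tool_pos: [0.5601, 0.0349, 0.042]
tool_rot: [0.087, -0.09, -0.701, 0.702]
contact_force: [0.3, -4.9, 7.8]
gripper_width: 0.122
wrist short -39.3
O [ 0.5618 -0.0543  0.008 ] x [ 0.9677 -0.252   0.    ] y [0.252  0.9677 0.    ] n 71 sd 5e-05
short u,v mm [-31.3  87.5] yaw 3.14 world [0.5535 0.0383]
5.8 [0.5601 0.0349 0.042 ] [ 0.3 -4.9  7.8]
```

View pics/a1_wrist.png

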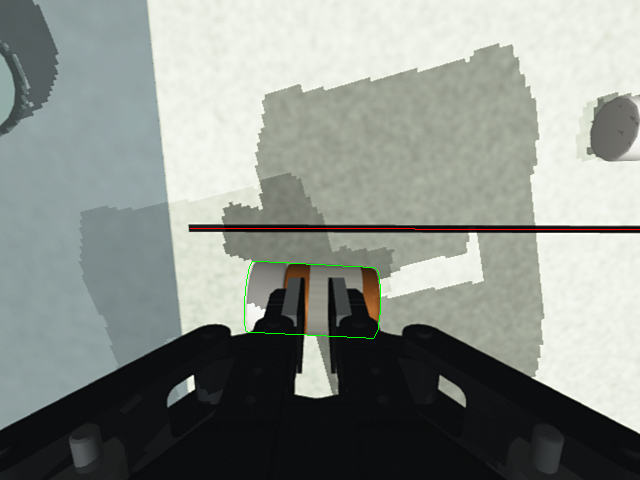

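```bash
python3 -m jog '{"offset":[[0,0,0.06],[0,0,0.06],[-0.13,0.035,0],[-0.14,0.035,0],[0,0,0],[0,0,-0.06],[0,0,-0.06],[0,0,0]],"angular":[[0,0,0],[0,0,0],[0,0,-0.2],[0,0,-0.2],[0,0,0],[0,0,0],[0,0,0],[0,0,0]],"jaw":[10,10,10,10,10,10,10,10]}'

```

```text
time: 6.65
tool_pos: [0.5471, 0.0392, 0.0421]
tool_rot: [0.101, -0.105, -0.699, 0.7]
contact_force: [0.1, -1.4, 8.6]
gripper_width: 0.117
```

```bash
python3 -m jog '{"offset":[[0.02,-0.005,0],[0.04,-0.01,0],[0.06,-0.016,0],[0.06,-0.016,0],[0.06,-0.016,0],[0.06,-0.016,0],[0.06,-0.016,0],[0.05,-0.013,0],[0.04,-0.01,0],[0.02,-0.005,0],[0,0,0]],"angular":[[0,0,0],[0,0,0.1],[0,0,0.1],[0,0,0.1],[0,0,0.1],[0,0,0.1],[0,0,0.1],[0,0,0],[0,0,0],[0,0,0],[0,0,0]],"jaw":[10,10,10,10,10,10,10,10,10,10,10]}'
python3 meas.py a2 short '[(-19.5,87,2)]' wrist
```

```text
time: 7.75
tool_pos: [0.5704, 0.0322, 0.0422]
tool_rot: [0.079, -0.082, -0.702, 0.703]
contact_force: [-0.3, -3.0, 8.5]
gripper_width: 0.115
wrist short -59.3
O [ 0.5618 -0.0543  0.008 ] x [ 0.9679 -0.2515  0.    ] y [0.2515 0.9679 0.    ] n 56 sd 0.00012
short u,v mm [-10.8  85.3] yaw 0.28 world [0.5729 0.031 ]
7.75 [0.5704 0.0322 0.0422] [-0.3 -3.   8.5]
```

View pics/a2_wrist.png

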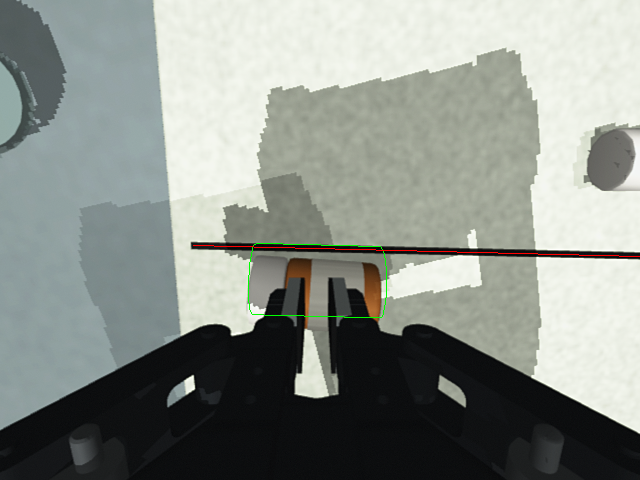

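```bash
python3 - <<'E'
s=open('h.py').read()
s=s.replace("    best=None\n","    dk=cv2.dilate((im.max(2)<75).astype(np.uint8),np.ones((5,5)));G=G*(1-dk)\n    best=None\n",1);open('h.py','w').write(s)
E
python3 -m jog '{"offset":[[0,0,0.06],[0,0,0.06],[-0.12,0.03,0.06],[-0.12,0.03,0.06],[0,0,0]],"angular":[[0,0,0],[0,0,0],[0,0,-0.1],[0,0,-0.1],[0,0,0]],"jaw":[10,10,10,10,10]}'
python3 meas.py a3 short '[(-19.5,87,2)]' wrist,top
```

```text
time: 8.3
tool_pos: [0.5552, 0.037, 0.0518]
tool_rot: [-0.089, 0.088, 0.702, -0.702]
contact_force: [-0.3, -1.0, -0.2]
gripper_width: 0.118
wrist short -26.7
O [ 0.5618 -0.0543  0.008 ] x [ 0.9678 -0.2518  0.    ] y [0.2518 0.9678 0.    ] n 68 sd 6e-05
short u,v mm [-18.   87.2] yaw 2.38 world [0.5663 0.0346]
top short -5.4
O [ 0.562  -0.0544  0.008 ] x [ 0.9678 -0.2516  0.    ] y [0.2516 0.9678 0.    ] n 33 sd 0.00015
short u,v mm [-11.7 101. ] yaw 2.95 world [0.576  0.0463]
8.35 [0.5556 0.0369 0.0518] [-0.5  0.7 -0.7]
```

View pics/a3_wrist.png

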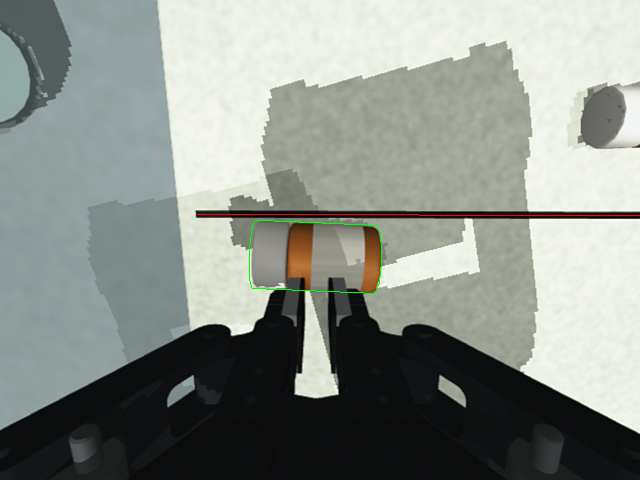

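View pics/a3_top.png

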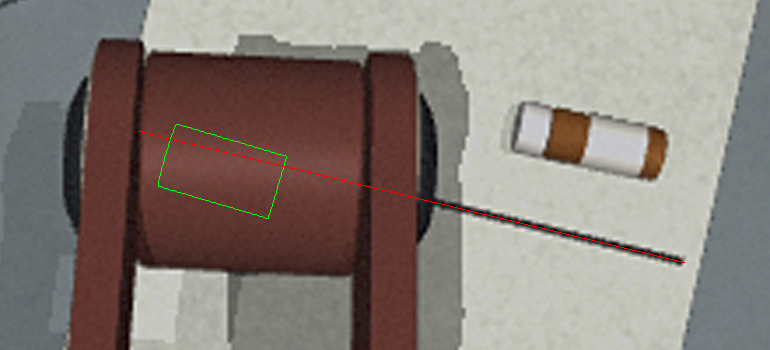

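```bash
python3 -m jog '{"offset":[[0.05,-0.012,0],[0.05,-0.013,0],[0,0,-0.06],[0,0,-0.08],[0,0,-0.06],[0,0,-0.02],[0,0,0]],"angular":[[0,0,-0.2],[0,0,-0.3],[0,0,0],[0,0,0],[0,0,0],[0,0,0],[0,0,0]],"jaw":[28,28,28,28,28,28,28]}'

```

```text
time: 9.1
tool_pos: [0.5621, 0.035, 0.0416]
tool_rot: [0.106, -0.107, -0.699, 0.699]
contact_force: [-0.2, 0.2, 4.2]
gripper_width: 0.331
```

```bash
python3 -m jog '{"offset":[[0,0,-0.03],[0.03,-0.008,0],[0.05,-0.013,0],[0.06,-0.016,0],[0.06,-0.016,0],[0.06,-0.016,0],[0.06,-0.016,0],[0.06,-0.016,0],[0.05,-0.013,0],[0.04,-0.01,0],[0.02,-0.005,0],[0,0,0]],"angular":[[0,0,0],[0,0,0],[0,0,0.1],[0,0,0.2],[0,0,0.2],[0,0,0.2],[0,0,0.2],[0,0,0.2],[0,0,0.1],[0,0,0],[0,0,0],[0,0,0]],"jaw":[28,28,28,28,28,28,28,28,28,28,28,28]}'
python3 -m jog '{"offset":[[0,0,0.06],[0,0,0.06],[-0.12,0.03,0.06],[-0.12,0.03,0.06],[0,0,0]],"angular":[[0,0,0],[0,0,0],[0,0,-0.2],[0,0,-0.2],[0,0,0]],"jaw":[28,28,28,28,28]}'
python3 meas.py a4 short '[(-6,87,1)]' wrist
```

```text
time: 10.3
tool_pos: [0.5878, 0.0292, 0.0413]
tool_rot: [-0.061, 0.064, 0.705, -0.704]
contact_force: [1.1, 1.6, 7.4]
gripper_width: 0.33
time: 10.8
tool_pos: [0.5727, 0.0322, 0.0512]
tool_rot: [-0.078, 0.077, 0.703, -0.703]
contact_force: [0.9, -1.0, -0.7]
gripper_width: 0.323
wrist short -24.6
O [ 0.562  -0.0544  0.008 ] x [ 0.9679 -0.2512  0.    ] y [0.2512 0.9679 0.    ] n 45 sd 0.00016
short u,v mm [-4.9 87.1] yaw -3.5 world [0.5791 0.0311]
10.8 [0.5727 0.0322 0.0512] [ 0.9 -1.  -0.7]
```

View pics/a4_wrist.png

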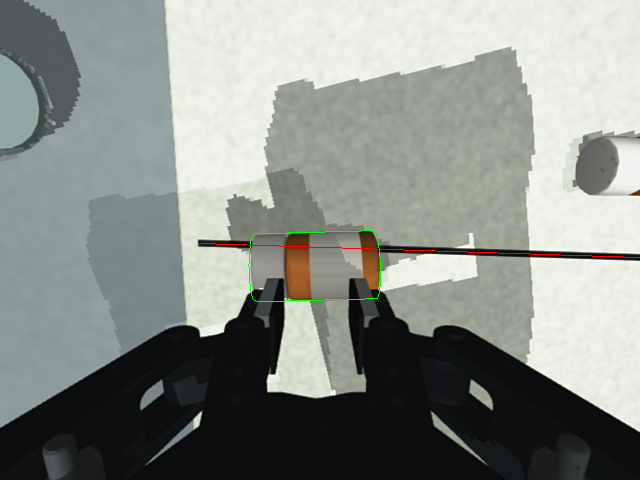

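```bash
python3 -m jog '{"offset":[[-0.3,0.08,0.6],[-0.3,0.08,0.6],[-0.3,0.08,0.6],[-0.3,0.08,0.4],[0,0,0],[0,0,0]],"angular":[[0,0,0.1],[0,0,0],[0,0,0],[0,0,0],[0,0,0],[0,0,0]],"jaw":[28,28,28,28,28,28]}'
python3 meas.py a5 short,long '[(-5,87,-2),(49,-83,-2)]' wrist,top
```

```text
time: 11.45
tool_pos: [0.5138, 0.0478, 0.1613]
tool_rot: [0.073, -0.074, -0.703, 0.703]
contact_force: [1.1, -0.4, -0.2]
gripper_width: 0.33
wrist short -38.3
wrist long -70.2
O [ 0.5616 -0.0543  0.008 ] x [ 0.9677 -0.2522  0.    ] y [0.2522 0.9677 0.    ] n 54 sd 2e-05
short u,v mm [-5.1 87. ] yaw -4.4 world [0.5786 0.0312]
long u,v mm [ 49.5 -81.9] yaw -1.86 world [ 0.5888 -0.146 ]
top short -13.8
top long -54.9
O [ 0.5608 -0.0541  0.008 ] x [ 0.9713 -0.2379  0.    ] y [0.2379 0.9713 0.    ] n 32 sd 0.00076
short u,v mm [-1.1 83.5] yaw -3.96 world [0.5796 0.0274]
long u,v mm [ 48.9 -83.6] yaw -0.34 world [ 0.5884 -0.1469]
11.5 [0.5134 0.0478 0.1603] [-1.2  0.1 -0.9]
```

View pics/a5_wrist.png

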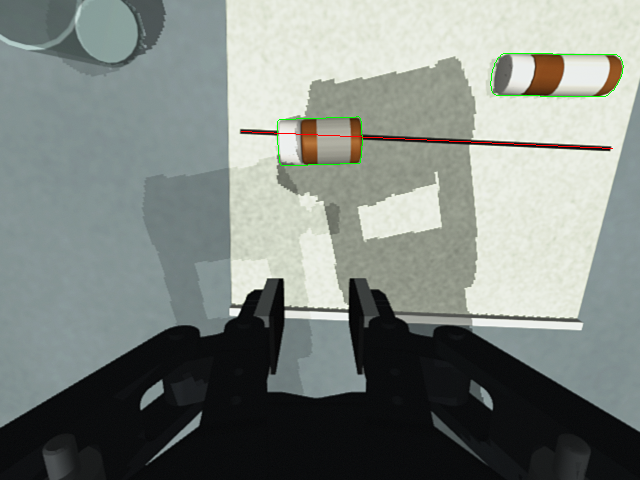

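View pics/a5_top.png

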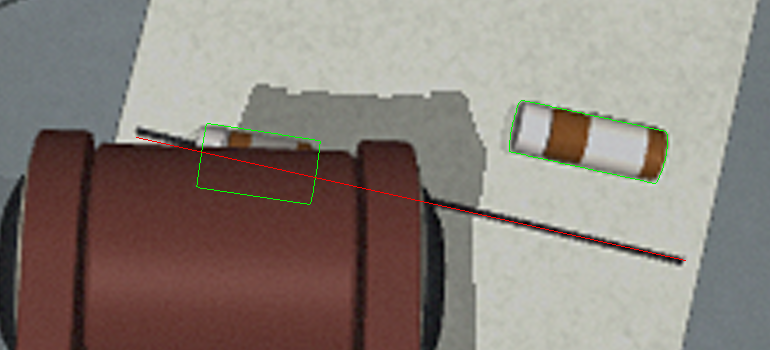

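```bash
python3 -m jog '{"offset":[[0.3,-0.08,-0.4],[0.33,-0.08,-0.5],[0.33,-0.08,-0.5],[0.3,-0.08,-0.5],[0,0,-0.28],[0,0,-0.1],[0,0,-0.06],[0,0,-0.02],[0,0,0]],"angular":[[0,0,0.1],[0,0,0.1],[0,0,0],[0,0,0],[0,0,0],[0,0,0],[0,0,0],[0,0,0],[0,0,0]],"jaw":[28,28,28,28,28,28,28,28,28]}'
```

```text
time: 12.45
tool_pos: [0.5771, 0.032, 0.0444]
tool_rot: [-0.066, 0.067, 0.704, -0.704]
contact_force: [0.4, 0.5, -0.7]
gripper_width: 0.328
```

```bash
python3 -m jog '{"offset":[[0,0,-0.04],[0,0,-0.04],[0,0,-0.03],[0,0,0]],"angular":[[0,0,0],[0,0,0],[0,0,0],[0,0,0]],"jaw":[28,28,28,28]}'
```

```text
time: 12.85
tool_pos: [0.5798, 0.0315, 0.0415]
tool_rot: [0.064, -0.069, -0.704, 0.704]
contact_force: [-0.5, 0.3, 10.4]
gripper_width: 0.332
```

```bash
python3 -m jog '{"offset":[[0.02,-0.005,0],[0.03,-0.008,0],[0.04,-0.01,0],[0.04,-0.01,0],[0.03,-0.008,0],[0.01,-0.003,0],[0,0,0],[0,0,0]],"angular":[[0,0,-0.05],[0,0,-0.1],[0,0,-0.15],[0,0,-0.15],[0,0,-0.15],[0,0,-0.05],[0,0,0],[0,0,0]],"jaw":[28,28,28,28,28,28,28,28]}'
python3 -m jog '{"offset":[[0,0,0.06],[0,0,0.1],[-0.2,0.05,0.4],[-0.3,0.08,0.6],[-0.3,0.08,0.6],[-0.4,0.1,0.6],[-0.5,0.1,0.4],[-0.5,0.1,0.4],[0,0,0]],"angular":[[0,0,0],[0,0,0],[0,0,0],[0,0,0],[0,0,0],[0,0,0],[0,0,0],[0,0,0],[0,0,0]],"jaw":[28,28,28,28,28,28,28,28,28]}'
python3 meas.py a6 short,long '[(0,87,0),(49,-83,-2)]' wrist,top
```

```text
time: 13.65
tool_pos: [0.5883, 0.0295, 0.0416]
tool_rot: [-0.088, 0.093, 0.701, -0.701]
contact_force: [0.5, -0.5, 9.7]
gripper_width: 0.327
time: 14.55
tool_pos: [0.4749, 0.0557, 0.1991]
tool_rot: [-0.088, 0.092, 0.702, -0.701]
contact_force: [-0.1, -0.2, -0.2]
gripper_width: 0.326
wrist short -54.9
wrist long -57.5
O [ 0.5619 -0.0543  0.008 ] x [ 0.9677 -0.252   0.    ] y [0.252  0.9677 0.    ] n 54 sd 3e-05
short u,v mm [-0.3 86.9] yaw -0.06 world [0.5835 0.0298]
long u,v mm [ 48.4 -82.1] yaw -2.66 world [ 0.5881 -0.146 ]
top short -31.6
top long -57.6
O [ 0.5619 -0.0543  0.008 ] x [ 0.9679 -0.2515  0.    ] y [0.2515 0.9679 0.    ] n 56 sd 0.00015
short u,v mm [ 0.7 95.2] yaw -4.29 world [0.5866 0.0376]
long u,v mm [ 49.  -82.9] yaw -1.19 world [ 0.5885 -0.1469]
14.6 [0.4752 0.0555 0.1975] [ 0.2 -0.3  0.4]
```

View pics/a6_wrist.png

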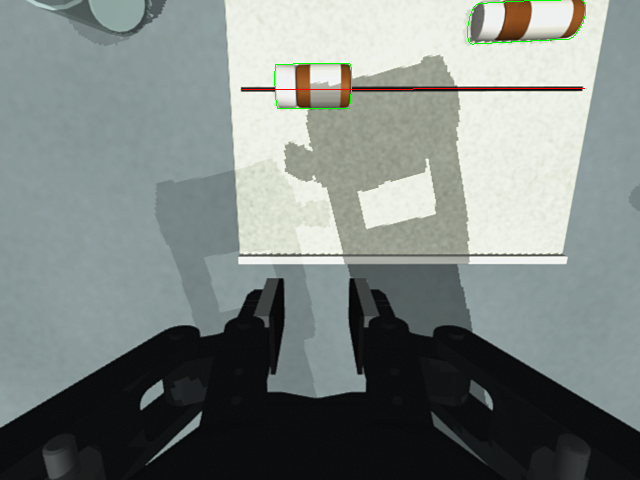

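View pics/a6_top.png

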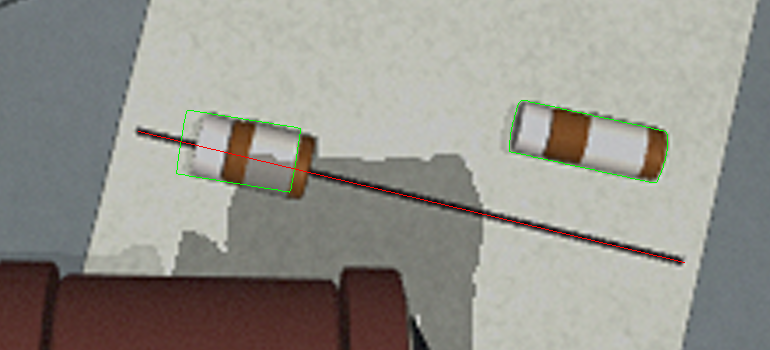

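The short vial is at u=-0.3 mm with yaw -0.06°. The top-camera fit is plainly locked onto the shadow, so I'll recheck it later. Now the long vial.

```bash
python3 -m jog '{"offset":[[0.4,-0.68,-0.1],[0.4,-0.68,-0.3],[0.4,-0.68,-0.4],[0.4,-0.68,-0.4],[0.4,-0.68,-0.4],[0.38,-0.66,-0.4],[0,0,-0.4],[0,0,-0.3],[0,0,-0.2],[0,0,-0.1],[0,0,0]],"angular":[[0,0,0.1],[0,0,0.1],[0,0,0.1],[0,0,0],[0,0,0],[0,0,0],[0,0,0],[0,0,0],[0,0,0],[0,0,0],[0,0,0]],"jaw":[28,28,28,28,28,28,28,28,28,28,28]}'
python3 -m jog '{"offset":[[0,0,-0.06],[0,0,-0.04],[0,0,0]],"angular":[[0,0,0],[0,0,0],[0,0,0]],"jaw":[28,28,28]}'
python3 - <<'E'
from h import *
im=manip.grab_frame('wrist');cv2.imwrite('pics/w3.png',im)
E
```

```text
time: 15.75
tool_pos: [0.5937, -0.147, 0.0451]
tool_rot: [-0.079, 0.078, 0.703, -0.703]
contact_force: [-0.3, -0.5, 0.4]
gripper_width: 0.331
time: 16.05
tool_pos: [0.5944, -0.1477, 0.0413]
tool_rot: [0.079, -0.079, -0.703, 0.703]
contact_force: [-0.2, 0.0, 0.2]
gripper_width: 0.322
```

View pics/w3.png

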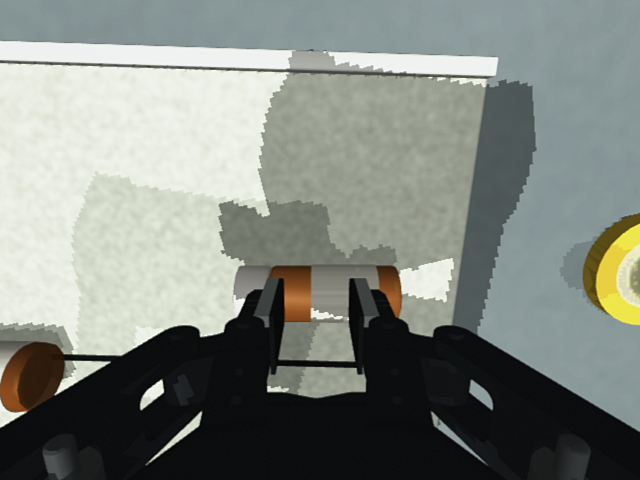

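The long vial lies under the fingertips, px (235–400, 265–320), centred on the hand. Lowering until contact.

```bash
python3 -m jog '{"offset":[[0,0,-0.04],[0,0,-0.04],[0,0,-0.03],[0,0,0]],"angular":[[0,0,0],[0,0,0],[0,0,0],[0,0,0]],"jaw":[28,28,28,28]}'
python3 -m jog '{"offset":[[0,0,-0.02],[0,0,0]],"angular":[[0,0,0],[0,0,0]],"jaw":[28,28]}'
```

```text
time: 16.5
tool_pos: [0.5946, -0.1479, 0.0357]
tool_rot: [0.079, -0.079, -0.703, 0.703]
contact_force: [-0.8, 0.8, 2.5]
gripper_width: 0.326
time: 16.7
tool_pos: [0.5953, -0.1481, 0.0356]
tool_rot: [0.078, -0.08, -0.703, 0.703]
contact_force: [0.3, 0.4, 4.7]
gripper_width: 0.327
```

```bash
python3 -m jog '{"offset":[[0,0,-0.02],[-0.03,0.008,0],[-0.05,0.013,0],[-0.06,0.016,0],[-0.06,0.016,0],[-0.06,0.016,0],[-0.06,0.016,0],[-0.06,0.016,0],[-0.05,0.013,0],[-0.03,0.008,0],[0,0,0]],"angular":[[0,0,0],[0,0,0],[0,0,-0.05],[0,0,-0.05],[0,0,-0.05],[0,0,0],[0,0,0],[0,0,0],[0,0,0],[0,0,0],[0,0,0]],"jaw":[28,28,28,28,28,28,28,28,28,28,28]}'
python3 -m jog '{"offset":[[0,0,0.06],[0,0,0.08],[0.1,-0.026,0.06],[0.1,-0.026,0],[0,0,0]],"angular":[[0,0,0],[0,0,0],[0,0,0],[0,0,0],[0,0,0]],"jaw":[28,28,28,28,28]}'
python3 meas.py b1 long '[(37,-82,-1)]' wrist
```

```text
time: 17.8
tool_pos: [0.5728, -0.1429, 0.0355]
tool_rot: [0.083, -0.086, -0.701, 0.703]
contact_force: [0.0, -1.9, 7.2]
gripper_width: 0.327
time: 18.3
tool_pos: [0.582, -0.1445, 0.0434]
tool_rot: [0.084, -0.085, -0.702, 0.702]
contact_force: [0.9, -1.0, -0.6]
gripper_width: 0.328
wrist long -25.8
O [ 0.5638 -0.0548  0.008 ] x [ 0.9599 -0.2805  0.    ] y [0.2805 0.9599 0.    ] n 30 sd 0.00232
long u,v mm [ 40.2 -81.5] yaw -5.2 world [ 0.5795 -0.1443]
18.3 [ 0.582  -0.1445  0.0434] [ 0.9 -1.  -0.6]
```

View pics/b1_wrist.png

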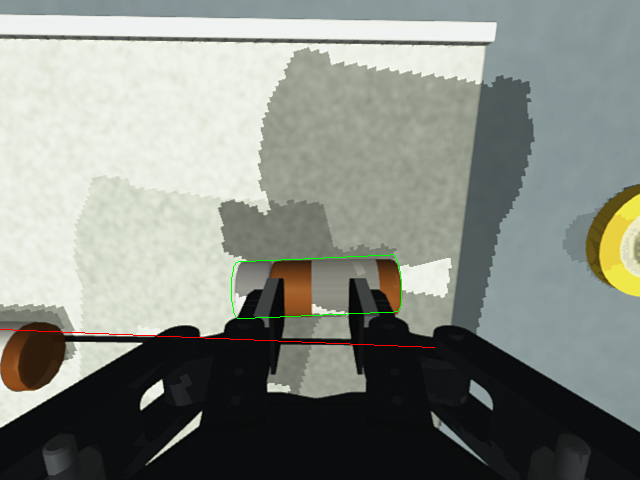

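```bash
sed -i 's/c=cam(n,st);fr=fitline(im,c)/c=cam(n,st);fr=fitline(im,c)\n    if fr[4]>.0003 or fr[3]<40: fr=(np.array([.5618,-.0543,.008]),np.array([.9677,-.252,0]),np.array([.252,.9677,0]),0,0)/' meas.py
python3 meas.py b2 long '[(38,-82,-1)]' wrist
```

```text
wrist long -24.7
O [ 0.5618 -0.0543  0.008 ] x [ 0.9677 -0.252   0.    ] y [0.252  0.9677 0.    ] n 0 sd 0
long u,v mm [ 39.6 -82.8] yaw -2.15 world [ 0.5793 -0.1444]
18.35 [ 0.5815 -0.1444  0.0431] [ 1.  -0.  -0.7]
```

View pics/b2_wrist.png

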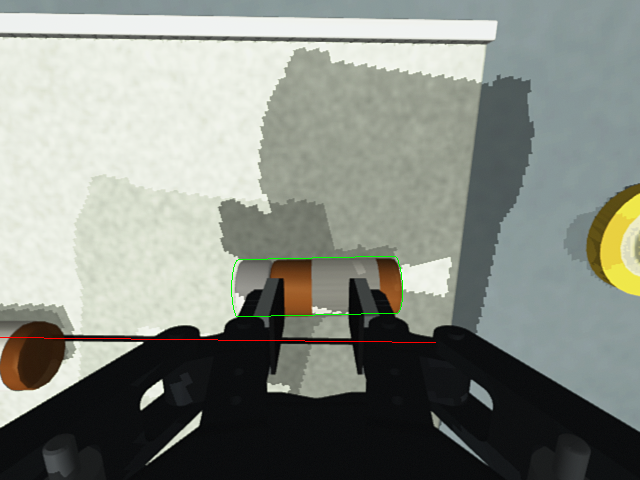

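```bash
python3 -m jog '{"offset":[[0.06,-0.015,0],[0,0,-0.08],[0,0,-0.08],[0,0,-0.04],[0,0,0]],"angular":[[0,0,0],[0,0,0],[0,0,0],[0,0,0],[0,0,0]],"jaw":[28,28,28,28,28]}'
python3 -m jog '{"offset":[[-0.03,0.008,0],[-0.05,0.013,0],[-0.06,0.016,0],[-0.06,0.016,0],[-0.06,0.016,0],[-0.06,0.016,0],[-0.06,0.016,0],[-0.06,0.016,0],[-0.05,0.013,0],[-0.03,0.008,0],[0,0,0]],"angular":[[0,0,0],[0,0,-0.05],[0,0,-0.05],[0,0,-0.05],[0,0,0],[0,0,0],[0,0,0],[0,0,0],[0,0,0],[0,0,0],[0,0,0]],"jaw":[28,28,28,28,28,28,28,28,28,28,28]}'
python3 -m jog '{"offset":[[0,0,0.06],[0,0,0.08],[0.15,-0.039,0.06],[0.1,-0.026,0],[0,0,0]],"angular":[[0,0,0],[0,0,0],[0,0,0],[0,0,0],[0,0,0]],"jaw":[28,28,28,28,28]}'
python3 meas.py b3 long '[(26,-82,-1)]' wrist
```

```text
time: 18.9
tool_pos: [0.5863, -0.1456, 0.0355]
tool_rot: [0.083, -0.086, -0.702, 0.702]
contact_force: [0.4, 0.5, 8.4]
gripper_width: 0.328
time: 20.0
tool_pos: [0.5599, -0.1394, 0.0355]
tool_rot: [0.089, -0.092, -0.701, 0.702]
contact_force: [-0.0, -2.0, 7.9]
gripper_width: 0.326
time: 20.5
tool_pos: [0.5715, -0.1416, 0.0434]
tool_rot: [0.09, -0.09, -0.701, 0.701]
contact_force: [-0.5, 0.5, 0.3]
gripper_width: 0.331
wrist long -24.2
O [ 0.5618 -0.0543  0.008 ] x [ 0.9677 -0.252   0.    ] y [0.252  0.9677 0.    ] n 0 sd 0
long u,v mm [ 29.1 -82.7] yaw -7.37 world [ 0.5691 -0.1417]
20.5 [ 0.5715 -0.1416  0.0434] [-0.5  0.5  0.3]
```

View pics/b3_wrist.png

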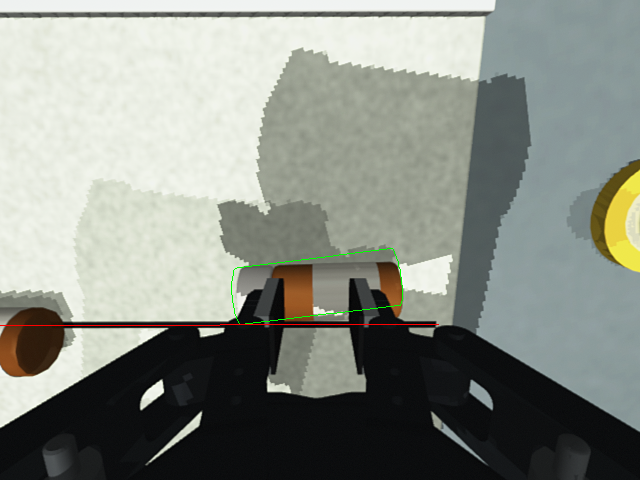

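```bash
python3 -m jog '{"offset":[[0.02,-0.005,0],[0,0,-0.08],[0,0,-0.08],[0,0,-0.04],[0,0,0]],"angular":[[0,0,0],[0,0,0],[0,0,0],[0,0,0],[0,0,0]],"jaw":[28,28,28,28,28]}'
python3 -m jog '{"offset":[[-0.03,0.008,0],[-0.05,0.013,0],[-0.06,0.016,0],[-0.06,0.016,0],[-0.06,0.016,0],[-0.06,0.016,0],[-0.06,0.016,0],[-0.06,0.016,0],[-0.05,0.013,0],[-0.03,0.008,0],[0,0,0]],"angular":[[0,0,0],[0,0,0],[0,0,0],[0,0,0],[0,0,0],[0,0,0],[0,0,0],[0,0,0],[0,0,0],[0,0,0],[0,0,0]],"jaw":[28,28,28,28,28,28,28,28,28,28,28]}'
python3 -m jog '{"offset":[[0,0,0.06],[0,0,0.1],[-0.2,0.05,0.4],[-0.3,0.08,0.6],[-0.3,0.08,0.6],[-0.3,0.08,0.4],[-0.2,0.05,0.4],[-0.1,0.03,0.2],[0,0,0],[0,0,0]],"angular":[[0,0,0],[0,0,0],[0,0,0],[0,0,0],[0,0,0],[0,0,0],[0,0,0],[0,0,0],[0,0,0],[0,0,0]],"jaw":[28,28,28,28,28,28,28,28,28,28]}'
python3 meas.py b4 long,short '[(13,-82,-1),(0,87,0)]' wrist
```

```text
time: 21.05
tool_pos: [0.5738, -0.1421, 0.0355]
tool_rot: [0.089, -0.092, -0.701, 0.701]
contact_force: [0.6, 1.0, 7.8]
gripper_width: 0.327
time: 22.15
tool_pos: [0.5474, -0.136, 0.0355]
tool_rot: [0.089, -0.092, -0.701, 0.702]
contact_force: [-0.5, -1.3, 7.3]
gripper_width: 0.325
time: 23.15
tool_pos: [0.4755, -0.1161, 0.1705]
tool_rot: [-0.09, 0.09, 0.701, -0.701]
contact_force: [-1.4, -0.1, -0.2]
gripper_width: 0.332
wrist long -36.8
wrist short -54.1
O [ 0.5618 -0.0543  0.008 ] x [ 0.9677 -0.252   0.    ] y [0.252  0.9677 0.    ] n 0 sd 0
long u,v mm [ 13.4 -83.9] yaw -2.33 world [ 0.5536 -0.1388]
short u,v mm [ 1.1 82.2] yaw -2.53 world [0.5836 0.0249]
23.15 [ 0.4755 -0.1161  0.1705] [-1.4 -0.1 -0.2]
```

View pics/b4_wrist.png

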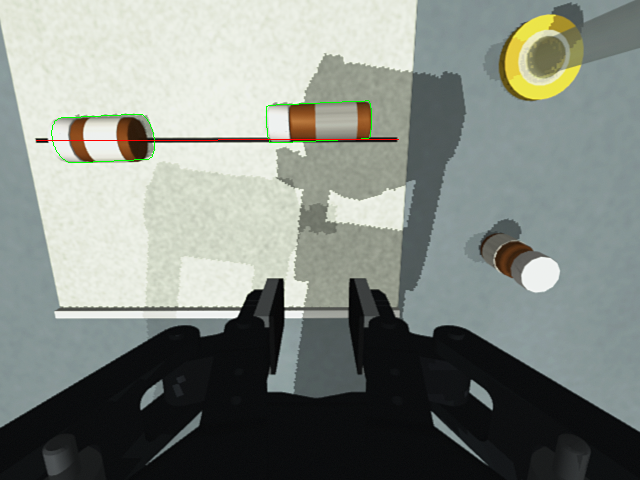

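```bash
python3 -m jog '{"offset":[[0.3,-0.08,-0.4],[0.4,-0.11,-0.5],[0.4,-0.11,-0.5],[0.4,-0.11,-0.5],[0.18,-0.06,-0.4],[0,0,-0.2],[0,0,-0.12],[0,0,-0.06],[0,0,-0.04],[0,0,0]],"angular":[[0,0,0.1],[0,0,0.1],[0,0,0],[0,0,0],[0,0,0],[0,0,0],[0,0,0],[0,0,0],[0,0,0],[0,0,0]],"jaw":[28,28,28,28,28,28,28,28,28,28]}'
```

```text
time: 24.2
tool_pos: [0.56, -0.1398, 0.0362]
tool_rot: [0.082, -0.083, -0.702, 0.702]
contact_force: [0.8, 0.1, -0.3]
gripper_width: 0.325
```

```bash
python3 -m jog '{"offset":[[0,0,-0.03],[0,0,-0.03],[0,0,0]],"angular":[[0,0,0],[0,0,0],[0,0,0]],"jaw":[28,28,28]}'
python3 -m jog '{"offset":[[-0.03,0.008,0],[-0.05,0.013,0],[-0.06,0.016,0],[-0.06,0.016,0],[-0.06,0.016,0],[-0.06,0.016,0],[-0.06,0.016,0],[-0.06,0.016,0],[-0.04,0.01,0],[-0.02,0.005,0],[0,0,0],[0,0,0]],"angular":[[0,0,0],[0,0,-0.05],[0,0,-0.05],[0,0,-0.05],[0,0,-0.05],[0,0,-0.05],[0,0,-0.05],[0,0,-0.05],[0,0,0],[0,0,0],[0,0,0],[0,0,0]],"jaw":[28,28,28,28,28,28,28,28,28,28,28,28]}'
python3 -m jog '{"offset":[[0,0,0.06],[0,0,0.1],[-0.2,0.05,0.4],[-0.3,0.08,0.6],[-0.3,0.08,0.6],[-0.3,0.08,0.4],[-0.2,0.05,0.4],[-0.1,0.03,0.2],[0,0,0],[0,0,0]],"angular":[[0,0,0],[0,0,0],[0,0,0],[0,0,0],[0,0,0],[0,0,0],[0,0,0],[0,0,0],[0,0,0],[0,0,0]],"jaw":[28,28,28,28,28,28,28,28,28,28]}'
python3 meas.py b5 long '[(1,-83,0)]' wrist,wrist
```

```text
time: 24.5
tool_pos: [0.5622, -0.1404, 0.0354]
tool_rot: [0.081, -0.085, -0.702, 0.703]
contact_force: [0.3, 0.4, 6.9]
gripper_width: 0.327
time: 25.7
tool_pos: [0.537, -0.1346, 0.0355]
tool_rot: [0.094, -0.098, -0.7, 0.701]
contact_force: [-1.1, -2.3, 6.9]
gripper_width: 0.33
time: 26.7
tool_pos: [0.4646, -0.1146, 0.1697]
tool_rot: [-0.096, 0.096, 0.701, -0.701]
contact_force: [0.3, -0.2, -0.4]
gripper_width: 0.334
wrist long -57.6
O [ 0.5618 -0.0543  0.008 ] x [ 0.9677 -0.252   0.    ] y [0.252  0.9677 0.    ] n 0 sd 0
long u,v mm [  1.3 -84.1] yaw -1.25 world [ 0.5419 -0.136 ]
wrist long -56.0
O [ 0.5618 -0.0543  0.008 ] x [ 0.9677 -0.252   0.    ] y [0.252  0.9677 0.    ] n 0 sd 0
long u,v mm [  1.5 -84.2] yaw -1.36 world [ 0.5421 -0.1362]
26.75 [ 0.4644 -0.1145  0.1691] [-0.6 -0.7 -0.4]
```

View pics/b5_wrist.png

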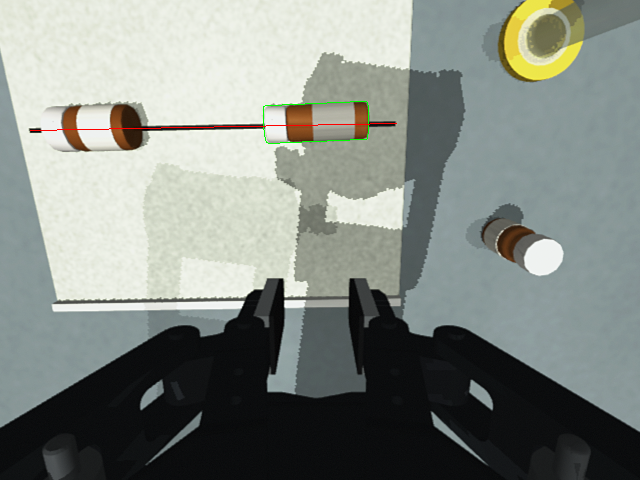

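```bash
sed -i "s/for s in np.arange(-.14,.141,.004):/for s in [q for q in np.arange(-.146,.147,.002) if (-.040<q<.052 or abs(q)>.126)]:/" h.py
python3 -m jog '{"offset":[[-0.7,0.2,0.2],[-0.7,0.2,0.2],[-0.4,0.4,0.2],[0,0.3,0.2],[0,0,0],[0,0,0]],"angular":[[0,0,0],[0,0,0],[0,0,0],[0,0,0],[0,0,0],[0,0,0]],"jaw":[28,28,28,28,28,28]}'
sed -i 's/fr\[3\]<40/fr[3]<20/' meas.py
python3 meas.py b6 long,short '[(1,-83,-1),(0,87,0)]' wrist,top
```

```text
time: 27.4
tool_pos: [0.3748, -0.0597, 0.2096]
tool_rot: [0.096, -0.095, -0.701, 0.701]
contact_force: [0.0, -0.2, -0.4]
gripper_width: 0.327
wrist long -31.0
wrist short -34.1
O [ 0.5617 -0.0543  0.008 ] x [ 0.9676 -0.2527  0.    ] y [0.2527 0.9676 0.    ] n 58 sd 6e-05
long u,v mm [ -0.1 -84.2] yaw -1.67 world [ 0.5403 -0.1358]
short u,v mm [-1.1 83.8] yaw 0.67 world [0.5818 0.0271]
top long -36.3
top short -36.8
O [ 0.5619 -0.0543  0.008 ] x [ 0.9679 -0.2512  0.    ] y [0.2512 0.9679 0.    ] n 63 sd 0.00015
long u,v mm [  2.1 -84. ] yaw 0.45 world [ 0.5429 -0.1362]
short u,v mm [-1.2 95. ] yaw 1.11 world [0.5847 0.0379]
27.45 [ 0.3746 -0.0599  0.2093] [-0.1  1.2 -0.4]
```

View pics/b6_wrist.png

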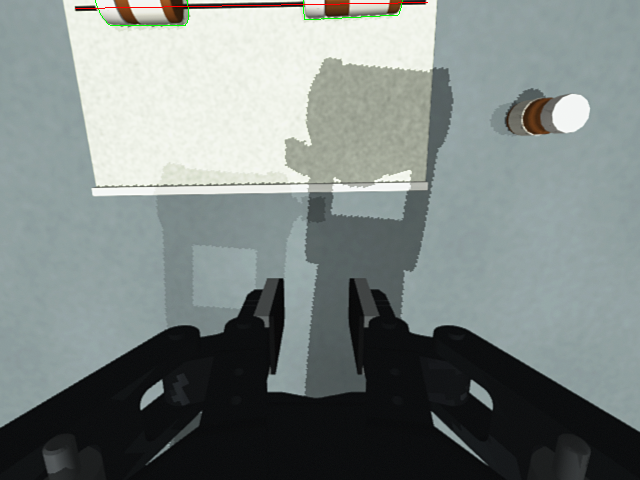

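View pics/b6_top.png

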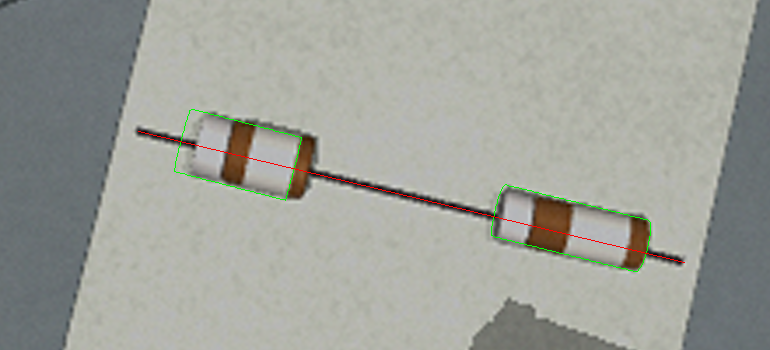

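```bash
python3 -m jog '{"offset":[[0.6,0.2,0],[0.6,0.2,0],[0.4,0.2,0],[0,0,0],[0,0,0],[0,0,0]],"angular":[[0,0,0],[0,0,0],[0,0,0.1],[0,0,0.1],[0,0,0],[0,0,0]],"jaw":[28,28,28,28,28,28]}'
cat > band.py <<'E'
import sys
from h import *
V={'short':.087,'long':-.084}
def run(n,tag):
    st=manip.state();im=manip.grab_frame(n);cv2.imwrite(f'pics/{tag}_{n}_raw.png',im);c=cam(n,st);fr=fitline(im,c);print(n,'line n',fr[3],'sd',round(fr[4],5),'O',fr[0].round(4),'y',fr[2].round(4))
    O,x,y=fr[:3];s=.00025
    for v in V:
        r,L=DIM[v]
        us=np.arange(-.03,.03,s);vs=np.arange(V[v]-L/2-.01,V[v]+L/2+.01,s)
        U,W=np.meshgrid(us,vs,indexing='ij')
        P=O+U.ravel()[:,None]*x+W.ravel()[:,None]*y;P[:,2]=.008+r
        uv=proj(c,P).astype(np.float32).reshape(U.shape+(2,))
        w=cv2.remap(im,uv[...,0],uv[...,1],cv2.INTER_CUBIC).astype(float)
        a=np.clip((w[...,2]-w[...,0])/np.maximum(w[...,2],40),0,1)  # amber measure
        cv2.imwrite(f'pics/{tag}_{n}_{v}.png',np.hstack([w,np.repeat(a[...,None]*255,3,2)]))
        vv=[];m=[];wd=[]
        for j in range(len(vs)):
            k=np.where(a[:,j]>.38)[0]
            if len(k)*s<1.6*r:continue
            lo,hi=k[0],k[-1]
            if lo<1 or hi>len(us)-2:continue
            f=lambda i0,i1:us[i0]+(us[i1]-us[i0])*(.38-a[i0,j])/(a[i1,j]-a[i0,j])
            e0=f(lo-1,lo);e1=f(hi+1,hi);vv.append(vs[j]);m.append((e0+e1)/2);wd.append(e1-e0)
        vv,m,wd=map(np.array,(vv,m,wd))
        if len(vv)<20: print(v,'few',len(vv));continue
        for _ in range(3):
            p=np.polyfit(vv,m,1);rr=m-np.polyval(p,vv);k=abs(rr)<=2.2*rr.std()+1e-6;vv,m,wd=vv[k],m[k],wd[k]
        print(v,'n',len(vv),'v',(vv.min()*1e3).round(1),(vv.max()*1e3).round(1),'diam',(wd.mean()*1e3).round(1),'u mid mm',round(np.polyval(p,V[v])*1e3,2),'yaw',round(np.degrees(p[0]),2),'sd',round(rr.std()*1e3,2))
for n in sys.argv[2].split(','):run(n,sys.argv[1])
E
python3 band.py c1 wrist,top
```

```text
time: 28.1
tool_pos: [0.4541, -0.0301, 0.2096]
tool_rot: [0.089, -0.088, -0.701, 0.702]
contact_force: [0.6, -0.7, -0.0]
gripper_width: 0.324
wrist line n 62 sd 6e-05 O [ 0.5618 -0.0543  0.008 ] y [0.2521 0.9677 0.    ]
short n 60 v 57.8 101.5 diam 32.6 u mid mm 0.2 yaw -0.03 sd 0.19
long n 91 v -124.8 -64.5 diam 27.1 u mid mm 1.29 yaw -1.49 sd 0.06
top line n 64 sd 0.00014 O [ 0.5619 -0.0543  0.008 ] y [0.2511 0.968  0.    ]
short n 59 v 57.5 100.5 diam 32.2 u mid mm 0.24 yaw -0.04 sd 0.14
long n 94 v -123.0 -64.0 diam 26.7 u mid mm 1.22 yaw -1.55 sd 0.09[ WARN:0@3.894] global loadsave.cpp:1063 imwrite_ Unsupported depth image for selected encoder is fallbacked to CV_8U.
```

View pics/c1_wrist_raw.png

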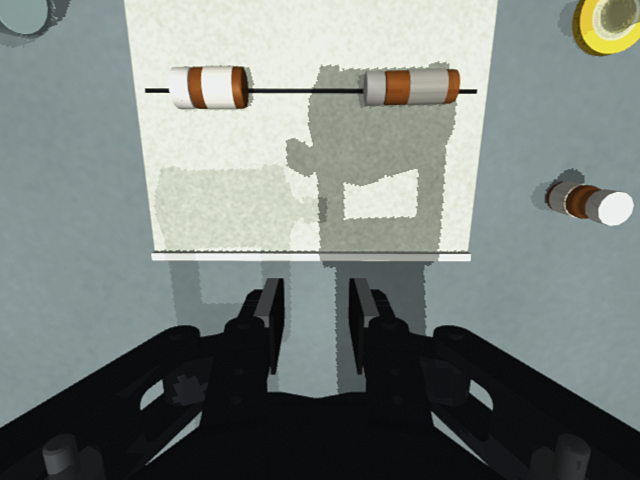

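View pics/c1_wrist_long.png

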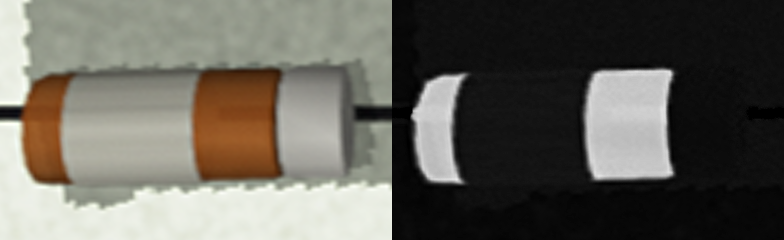

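View pics/c1_wrist_short.png

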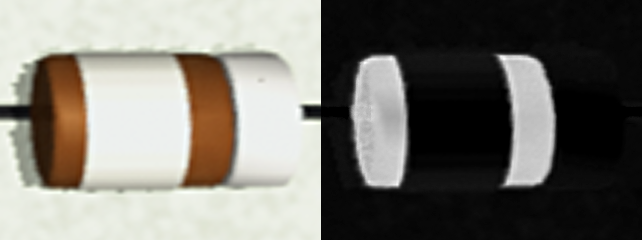

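Both cameras now agree. The short vial is at 0.2 mm with 0° yaw. The long one is at +1.25 mm with yaw -1.5°, so I'll trim it with one more short roll.

```bash
python3 -m jog '{"offset":[[0.3,-0.36,-0.2],[0.4,-0.48,-0.4],[0.4,-0.48,-0.6],[0.4,-0.48,-0.6],[0.27,-0.32,-0.6],[0,0,-0.5],[0,0,-0.3],[0,0,-0.15],[0,0,-0.06],[0,0,-0.04],[0,0,0]],"angular":[[0,0,0.1],[0,0,0],[0,0,0],[0,0,0],[0,0,0],[0,0,0],[0,0,0],[0,0,0],[0,0,0],[0,0,0],[0,0,0]],"jaw":[28,28,28,28,28,28,28,28,28,28,28]}'
```

```text
time: 29.3
tool_pos: [0.5439, -0.1357, 0.039]
tool_rot: [0.084, -0.085, -0.702, 0.702]
contact_force: [0.4, -0.1, 0.1]
gripper_width: 0.331
```

```bash
python3 -m jog '{"offset":[[0,0,-0.04],[0,0,-0.04],[0,0,-0.03],[0,0,0]],"angular":[[0,0,0],[0,0,0],[0,0,0],[0,0,0]],"jaw":[28,28,28,28]}'
python3 -m jog '{"offset":[[-0.01,0.003,0],[-0.02,0.005,0],[-0.03,0.008,0],[-0.02,0.005,0],[0,0,0],[0,0,0]],"angular":[[0,0,0],[0,0,-0.05],[0,0,-0.1],[0,0,-0.1],[0,0,0],[0,0,0]],"jaw":[28,28,28,28,28,28]}'
python3 -m jog '{"offset":[[0,0,0.06],[0,0,0.1],[-0.2,0.2,0.4],[-0.3,0.4,0.6],[-0.4,0.5,0.6],[-0.4,0.5,0.5],[-0.4,0.4,0.5],[-0.2,0.2,0.4],[0,0,0],[0,0,0]],"angular":[[0,0,0],[0,0,0],[0,0,0],[0,0,0],[0,0,0],[0,0,0],[0,0,0],[0,0,0],[0,0,0],[0,0,0]],"jaw":[28,28,28,28,28,28,28,28,28,28]}'
python3 band.py c2 wrist,top 2>/dev/null
```

```text
time: 29.7
tool_pos: [0.546, -0.1363, 0.0355]
tool_rot: [0.083, -0.087, -0.702, 0.702]
contact_force: [0.3, 1.3, 8.6]
gripper_width: 0.327
time: 30.3
tool_pos: [0.5418, -0.1354, 0.0355]
tool_rot: [0.092, -0.096, -0.7, 0.701]
contact_force: [0.0, 0.4, 8.8]
gripper_width: 0.329
time: 31.3
tool_pos: [0.4443, -0.0247, 0.1902]
tool_rot: [0.093, -0.094, -0.701, 0.701]
contact_force: [-0.2, -0.0, -0.8]
gripper_width: 0.323
wrist line n 62 sd 5e-05 O [ 0.5616 -0.0543  0.008 ] y [0.2519 0.9677 0.    ]
short n 61 v 57.2 101.5 diam 32.6 u mid mm 0.3 yaw 0.31 sd 0.24
long n 87 v -123.5 -64.7 diam 27.1 u mid mm 0.15 yaw -1.85 sd 0.04
top line n 64 sd 0.00015 O [ 0.5619 -0.0543  0.008 ] y [0.2511 0.968  0.    ]
short n 70 v 57.5 100.5 diam 32.2 u mid mm 0.18 yaw -0.29 sd 0.21
long n 100 v -123.8 -64.2 diam 26.6 u mid mm 0.17 yaw -1.49 sd 0.1
```

View pics/c2_top_raw.png

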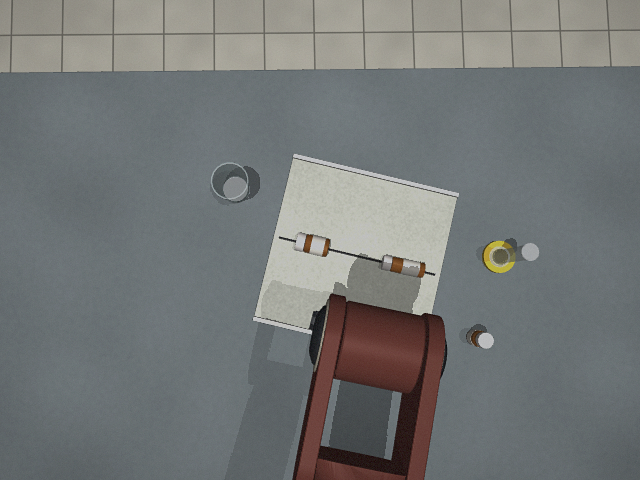

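The long vial is now centred at 0.16 mm, but about -1.6° of yaw remains. The twist slipped, so I'll repeat with wider fingertips for leverage.

```bash
python3 -m jog '{"offset":[[0.3,-0.34,-0.1],[0.4,-0.45,-0.3],[0.4,-0.46,-0.4],[0.4,-0.46,-0.4],[0.45,-0.5,-0.4],[0,0,-0.5],[0,0,-0.4],[0,0,-0.3],[0,0,-0.14],[0,0,0]],"angular":[[0,0,0.1],[0,0,0.1],[0,0,0.1],[0,0,0],[0,0,0],[0,0,0],[0,0,0],[0,0,0],[0,0,0],[0,0,0]],"jaw":[48,48,48,48,48,48,48,48,48,48]}'
python3 -m jog '{"offset":[[0,0,-0.06],[0,0,-0.06],[0,0,0]],"angular":[[0,0,0],[0,0,0],[0,0,0]],"jaw":[48,48,48]}'
```

```text
time: 32.4
tool_pos: [0.5406, -0.1348, 0.0416]
tool_rot: [-0.084, 0.082, 0.703, -0.702]
contact_force: [-0.6, 0.4, 0.4]
gripper_width: 0.564
time: 32.7
tool_pos: [0.542, -0.1351, 0.0379]
tool_rot: [0.082, -0.083, -0.702, 0.702]
contact_force: [-0.0, 0.5, 0.3]
gripper_width: 0.565
```

```bash
python3 -m jog '{"offset":[[0,0,-0.04],[0,0,-0.03],[0,0,0]],"angular":[[0,0,0],[0,0,0],[0,0,0]],"jaw":[48,48,48]}'
python3 -m jog '{"offset":[[0,0,-0.03],[0,0,0]],"angular":[[0,0,0],[0,0,0]],"jaw":[48,48]}'
```

```text
time: 33.0
tool_pos: [0.5416, -0.135, 0.0337]
tool_rot: [-0.083, 0.083, 0.702, -0.702]
contact_force: [0.0, -0.1, -0.2]
gripper_width: 0.564
time: 33.2
tool_pos: [0.5426, -0.1353, 0.0333]
tool_rot: [0.082, -0.084, -0.702, 0.702]
contact_force: [0.3, 0.7, 3.4]
gripper_width: 0.561
```

```bash
python3 -m jog '{"offset":[[0,0,-0.04],[0,0,0],[0.02,-0.005,0],[0.03,-0.008,0],[0,0,0],[-0.03,0.008,0],[-0.03,0.008,0],[-0.03,0.007,0],[0,0,0],[0,0,0]],"angular":[[0,0,0],[0,0,0],[0,0,-0.05],[0,0,-0.1],[0,0,0],[0,0,-0.1],[0,0,-0.1],[0,0,-0.1],[0,0,0],[0,0,0]],"jaw":[48,48,48,48,48,48,48,48,48,48]}'
python3 -m jog '{"offset":[[0,0,0.06],[0,0,0.1],[-0.2,0.2,0.4],[-0.3,0.4,0.6],[-0.4,0.5,0.6],[-0.4,0.5,0.5],[-0.4,0.4,0.5],[-0.2,0.2,0.4],[0,0,0],[0,0,0]],"angular":[[0,0,0],[0,0,0],[0,0,0],[0,0,0],[0,0,0],[0,0,0],[0,0,0],[0,0,0],[0,0,0],[0,0,0]],"jaw":[48,48,48,48,48,48,48,48,48,48]}'
python3 band.py c3 wrist,top 2>/dev/null
```

```text
time: 34.2
tool_pos: [0.542, -0.1354, 0.0331]
tool_rot: [0.098, -0.101, -0.7, 0.7]
contact_force: [0.6, 0.4, 9.0]
gripper_width: 0.563
time: 35.2
tool_pos: [0.4447, -0.0247, 0.188]
tool_rot: [0.099, -0.099, -0.7, 0.7]
contact_force: [0.4, -0.2, -0.3]
gripper_width: 0.56
wrist line n 62 sd 5e-05 O [ 0.5616 -0.0543  0.008 ] y [0.252  0.9677 0.    ]
short n 60 v 57.5 101.8 diam 32.6 u mid mm 0.32 yaw 0.29 sd 0.26
long n 84 v -123.2 -65.0 diam 27.2 u mid mm 0.17 yaw 0.57 sd 0.09
top line n 64 sd 0.00014 O [ 0.5619 -0.0543  0.008 ] y [0.2511 0.968  0.    ]
short n 61 v 57.5 100.5 diam 32.2 u mid mm 0.25 yaw -0.08 sd 0.12
long n 91 v -122.0 -64.2 diam 26.7 u mid mm 0.24 yaw 0.91 sd 0.09
```

Both vials are within 0.3 mm of the line and within about 1° of its direction. I'll clear the hand and take a final look.

```bash
python3 -m jog '{"offset":[[-0.4,0,0.4],[-0.5,0,0.5],[-0.5,0,0.4],[0,0,0],[0,0,0],[0,0,0]],"angular":[[0,0,0],[0,0,0],[0,0,0],[0,0,0],[0,0,0],[0,0,0]],"jaw":[48,48,48,48,48,48]}'
python3 band.py c4 top 2>/dev/null; python3 - <<'E'
import cv2;im=cv2.imread('pics/c4_top_raw.png');cv2.imwrite('pics/c4z.png',cv2.resize(im[140:380,200:560],None,fx=2.2,fy=2.2))
E
```

```text
time: 35.9
tool_pos: [0.3746, -0.0247, 0.2513]
tool_rot: [-0.101, 0.098, 0.7, -0.7]
contact_force: [-0.3, -0.3, -1.0]
gripper_width: 0.561
top line n 64 sd 0.00014 O [ 0.5619 -0.0543  0.008 ] y [0.2512 0.9679 0.    ]
short n 59 v 57.5 100.5 diam 32.2 u mid mm 0.24 yaw -0.14 sd 0.14
long n 98 v -124.0 -64.2 diam 26.2 u mid mm 0.41 yaw 0.95 sd 0.07
```

View pics/c4z.png

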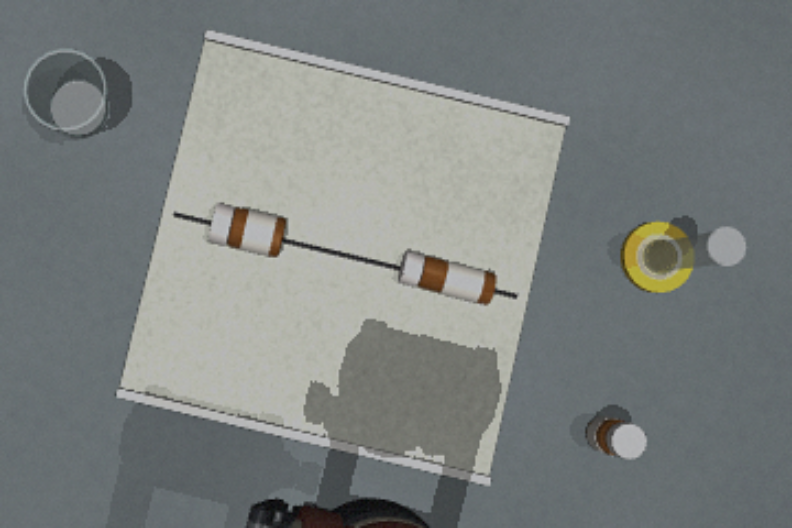

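The final picture shows both vials on the line, at zoomed px (247,230) and (447,277). The beaker, cylinder and standing vial are where they were, and the hand is clear.

```bash
python3 -c "
from plant import manip
print(manip.job_done())"
```

```text
the job is handed in; nothing more can be done
None
```

Both vials now rest on the dark line, lying along it. I rolled the short one first, then the long one, in short strokes with the two fingertips, pressing at about 7–10 N. I handed the job in at about 36 s with the hand clear.

| Vial | Offset from line | Angle to line |
|---|---|---|
| Short | 0.2–0.3 mm | within 0.3° |
| Long | 0.2–0.4 mm | 0.6–0.95° |

- **Cameras:** these figures come from my last wrist and top camera checks, which agreed to about 0.4°. The beaker, measuring cylinder and standing vial look unmoved.
- **Discarded fits:** some of my earlier outline fits locked onto shadows, the line or occluded parts. I dropped them in favour of measuring the amber bands.
- **Long vial trim:** the first attempt to straighten the long vial corrected its offset but left its angle at about -1.6°. I repeated it with the fingers set wider.
- **Slip while rolling:** I did not measure this directly. Each vial travelled close to half as far as the fingertips, as rolling should give, but straightening them meant some twisting on the spot.

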